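# Close the lens dish and hold it up to the viewer with the cam lever

## Robot

A 6-joint arm with a two-finger parallel gripper is mounted at the origin on the work surface. World frame = base frame: x ahead of the robot, y to its left, z up, the work surface at z = 0. Lengths are in m, angles in rad, forces in N, time in s.
With the tool pointing down it reaches from about 0.375 to 0.9 m from the base axis. Payload 3.1 kg.
Tool frame: the origin (TCP) lies between the finger pads; the fingertips stand manip.finger_overhang ahead of it and the grasp point (between the pads) lies 5 mm behind it (manip.finger_overhang is the distance from the TCP to the fingertips, in m); z points along the fingers, y is the line along which they close (so a half turn about z gives the same grasp; the last joint's range is limited). The gripper opens to 85 mm and grips with 20 to 120 N. Pads are 22 mm wide; open, the fingers measure 114 mm over their backs; the gripper's body (76 mm by 85 mm) begins 54 mm behind the grasp point. The pads swing forward as they close: fully open they stand 13 mm farther back than shut.
Start: joints at [-1.496, 0.527, 1.433, -0, 1.181, -0.178], TCP at [0.156, -0.605, 0.245] pointing down, gripper open.
Joint ranges: [-3.08, 3.08], [-0.75, 2.2], [0.22, 2.44], [-1.43, 4.57], [0, 2.65], [-2.85, 2.85]. Speed limits (rad/s): [2.79, 2.79, 3.14, 3.14, 3.14, 3.14].

## Interface

Orientations are given as a unit quaternion [x, y, z, w].
In Python, from station import manip gives the robot as it stands.
- The arm moves only by the tool drive_tool, never from a script. Its argument "plan" is a list of rows, each a list of 7 numbers: the shift along the tool's x, y, z in m, then the turn, a rotation vector about the tool's x, y, z in degrees, then the opening, from -1 (shut) to 1 (fully open). In form: [[x, y, z, wx, wy, wz, gripper], ...]. A call has 1 to 10 rows; each row shifts and turns the commanded pose from where the row before left it, along the tool's axes as they then stand; what a row does not reach is not made up. A row lasts 1/10 s, in which the tool goes at most 50 mm and 8.59 degrees, less where a joint would pass 70% of its speed; a pose out of reach is approached as far as the arm can. A call is refused whole if a number of a shift passes 0.05 or a number of a turn 8.59, either way. A call with a gripper value outside its range is refused whole. The fingers move at their own pace and stop on an object; "newtons" is the grip in N (left out, the last holds). Time passes only in rows, so rows that do not move let the fingers close. It gives the time, the measured TCP pose, the force, the opening and the grip force at its end, in the units of the state.
- manip.sense(): the state, without advancing time (a new reading comes with each control period).
- manip.snapshot(name): name is "scene" or "top"; returns a dict with "image" (420x560x3 uint8, red, green, blue), "z_map" (420x560 float32, m along the optical axis (not along the pixel's ray), 0 where there is no reading), "fov_y" (degrees; the focal length in pixels is half the picture's height over the tangent of half this angle, whatever the lens; pixels are square), "cx", "cy" (the principal point, pixels), "extrinsics" (4x4, takes a point from camera to world coordinates). Camera axes: x right, y up, looking along -z (the intrinsics and any distortion apply to the point x, -y, -z); pixel columns grow to the right and rows downward; lengths in m; the calibration is good to about 2 mm. A picture is of the moment at which its call begins.
- manip.sign_off(): hands the job in; it is judged then, once.
The state is a dict: "t": time; "q": joint angles; "qd": joint speeds; "tau": joint torques, N m; "tcp_pos": TCP position; "tool_rot": TCP orientation; "force": force on the tool from outside, world axes, zero at the start; "ft_torque": the same for the moment, N m; "finger_gap": opening from 0.0 (shut) to 1.0 (fully open); "gripper_force": force on a finger pad.
Only numpy, scipy, OpenCV 4.12 (cv2) and the standard library are available. Lean on these libraries where they do the work, as an engineer would, in place of code of your own. Each camera call takes 0.05 s, during which the arm holds its last target. There are 200 camera calls.

## Task

Press the loose blue lid straight down onto the lens dish until it has snapped under all four clips and sits level on the rim. Then swing the red-handled cam lever up until it stands straight upright, where the cam lifts the dish highest, and finish while holding it there with the gripper, because it springs back when let go. Leave the other things on the bench and on the stand where they are.

Things in the scene. Friction and masses are not known exactly. Their poses are not given: they have to be found in the camera images.
- fixture: fixed cam-lift viewing stand: aluminium base plate 180 (x) x 370 (y, from -200 to +170) x 20 mm, white side viewer at +y (116 mm high, black tube ending 66 mm from the dish axis), grey cam pedestal at -y (80 mm high, y -76 to -100 mm). Origin: on the bench under the dish axis; at yaw 0 its axes are the world's (yaw varies to 0.35 rad), y towards the viewer, z up
- lid: loose blue lid, about 60 g: disc 84 mm across, 6 mm thick, plug below (67 mm across, 12 mm deep, 2 mm play in the dish), round boss on top in the middle (26 mm across, 12 mm high). Origin: centre of the disc's underside, the face that seats on the rim; z up, boss top 18 mm above it. Starts lying about level on the slopes of the clips, about 12 mm above the rim, its plug inside the dish
- dish: white round lens dish, 80 mm across, 35 mm high, fixed on the lifting stage and lifted with it (underside 50 mm above the bench with the lever down, 64 mm at the highest). Origin: centre of its underside. Four black sprung clips stand on its diagonals, hooking 2 mm over the lid's edge, tops about 18 mm above the rim, level with the seated lid's boss top
- dish_rim (a point): centre of the dish's mouth at rim height, 35 mm above its underside; the seated lid's origin lies here. Pressing the lid at its middle past all four clips takes roughly 5 to 15 N in all; after that it meets the rim, firm
- lever_angle (a joint): lever angle (rad): 0 = down at its stop, leaning 1.2 rad (69 deg) from vertical to the stand's -x side; grows as it swings up and over towards +x; 1.2 = upright = highest lift; past it the stage sinks again, to a stop at 1.7. Hinge axis: the stand's y. A spring pulls it back to 0: about 1 N at the handle at 0, 3 N at 1.2
- lever: the lever: steel rod 10 mm thick, at its end a red round handle bar 18 mm thick, 60 mm long, parallel to the stand's y axis and standing out from the rod to the -y side, so it can be pinched or pushed from above; the base plate is its only neighbour below. Origin: on the hinge axis. Turns with joint lever_angle
- lever_grip (a point): on the axis of the red handle bar, 28 mm in from its free end (32 mm from its inner end): where to take it. 100 mm from the hinge axis: about 91 mm above the bench with the lever down, 155 mm when upright
- lever_pivot (a point): fixed point on the lever's hinge axis, 55 mm above the bench, in the plane of the circle that lever_grip runs on
- lift (a joint): lift of the stage and dish (m), driven by the cam: 0 with the lever down, 0.014 at the highest with the lever at 1.2, less on either side
- lens_blank: loose green glass lens blank, disc 60 mm across, 11 mm high, lying on the stand's base plate beside the viewer; a bystander. Origin: centre of its underside
- block: loose orange lens block, 22 mm across, 16 mm high, standing on the stand's base plate beside the dish; a bystander. Origin: centre of its underside
- spectacles: loose black spectacle frame, 125 x 140 x 45 mm, standing on the bench; a bystander. Origin: on the bench under the middle of its front
- spray: loose amber bottle, 52 mm across, 150 mm high; a bystander. Origin: centre of its underside
- driver: loose screwdriver, 150 mm long, lying on the bench; a bystander. Origin: its underside
- cup: loose white ceramic cup, 72 mm across, 85 mm high; a bystander. Origin: centre of its underside
Not all that is in view belongs to the job. Of the things that look like the lid, the largest one is meant.

How it is judged:
By the outcome, as a careful person would: the job done as asked, in the order asked, and still so for the second after the job is handed in, while the arm keeps its last pose, push and grip.
It also fails if it takes over 40 s, if anything falls off the work surface, if the arm or the gripper's body presses on something with over 40 N, if the wrist force passes 120 N, or if a joint passes its speed limit or range.

## Working session

There is one attempt and no reset: what is moved stays moved. The work goes in short steps, Python scripts to look and compute and a tool call to move; the robot and the scene stay as the last step left them, time stands still between calls to the robot, and variables do not carry over. Pictures are saved under pics/ and viewed, at most 10 in all, crops included, and the job is handed in when it is done.

Besides the shell and the picture viewer there is one more tool, called as name(argument=value, ...) on one line, values as JSON. drive_tool: Moves the arm, as the interface text tells. Its arguments: {"type":"object","properties":{"plan":{"type":"array"},"newtons":{"type":"number"}},"required":["plan"]}

```bash
mkdir -p pics
cat > h.py <<'E'
import numpy as np, cv2
from station import manip
def snap(n):
    s=manip.snapshot(n); np.savez(f'{n}.npz',**s); return s
def load(n): return dict(np.load(f'{n}.npz'))
def K(s):
    return 210/np.tan(np.radians(float(s['fov_y']))/2)
def cloud(s):
    f=K(s); z=s['z_map']; v,u=np.mgrid[:420,:560]
    P=np.stack([(u-s['cx'])/f*z,-(v-s['cy'])/f*z,-z,np.ones_like(z)],-1)
    W=(P@np.array(s['extrinsics']).T)[...,:3]; W[z<=0]=np.nan; return W
def ray(s,u,v,h):
    f=K(s);E=np.array(s['extrinsics']);d=E[:3,:3]@np.array([(u-s['cx'])/f,-(v-s['cy'])/f,-1]);o=E[:3,3]
    return o+d*(h-o[2])/d[2]
E
python3 - <<'E'
from h import *
for n in('scene','top'):
    s=snap(n); cv2.imwrite(f'pics/{n}0.png',s['image'][...,::-1]); print(n,[k for k in s],s['fov_y'],s['cx'],s['cy'],np.round(s['extrinsics'],3).tolist(),(s['z_map']>0).mean())
print(manip.sense(),manip.finger_overhang)
E
```

```text
scene ['image', 'z_map', 'fov_y', 'cx', 'cy', 'extrinsics'] 45.49430207326391 278.69836614580726 209.8625962117481 [[0.766, -0.538, 0.351, 1.024], [0.642, 0.643, -0.418, -0.547], [-0.001, 0.546, 0.838, 1.167], [0.0, 0.0, 0.0, 1.0]] 0.9959481292517007
top ['image', 'z_map', 'fov_y', 'cx', 'cy', 'extrinsics'] 44.42366738234307 271.27932022195523 218.71914291408547 [[-0.022, 0.997, -0.072, 0.439], [-1.0, -0.021, 0.011, 0.016], [0.01, 0.073, 0.997, 1.669], [0.0, 0.0, 0.0, 1.0]] 0.9960841836734694
{'t': 0.1, 'q': array([-1.49646913e+00,  5.28341425e-01,  1.43379698e+00, -2.55117920e-05,
        1.18140239e+00, -1.78499245e-01]), 'qd': array([ 0.00057565, -0.00230339, -0.00414914, -0.00011192, -0.00220055,
       -0.00073197]), 'tau': array([-6.57781652e-05, -4.43304241e+01, -1.78586680e+01, -2.10934577e-04,
        3.85172243e-03,  2.06181721e-05]), 'tcp_pos': array([ 0.15631345, -0.60448795,  0.24444372]), 'tool_rot': array([ 9.92019401e-01,  1.26081560e-01,  3.89322036e-05, -9.73362560e-04]), 'force': array([ 1.05646171, -1.13128637,  0.03738704]), 'ft_torque': array([-0.04302606,  0.00526233,  0.00913001]), 'gripper_force': 0.0, 'finger_gap': 1.0031446119469842} 0.014
```

View pics/scene0.png

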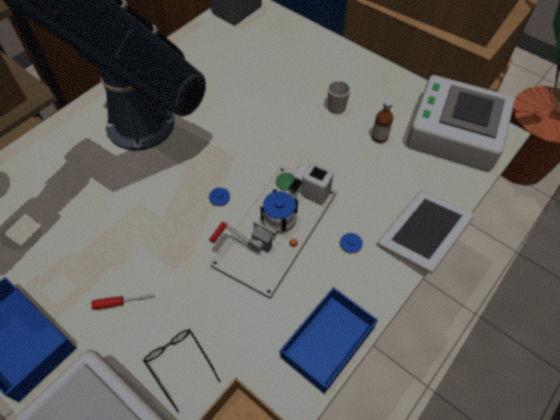

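View pics/top0.png

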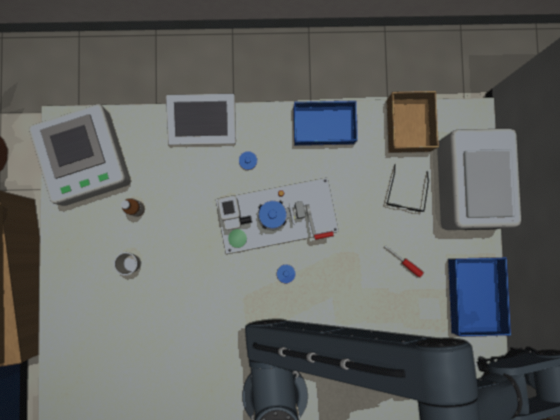

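Candidates for the lid in the scene view are blue discs at (220,197), (351,243) and (280,208). The last is the largest and sits on the dish within the clips, so it's the one. The red handle is at (218,232) in the scene view and (323,235) in the top view. The red screwdriver at (108,302) is not part of the job. The stand's viewer is at the top view's left, and the pedestal is on the right.

Run:
```python
from h import *
out=[]
for n,(r0,r1,c0,c1) in (('scene',(155,300,200,340)),('top',(170,260,205,345))):
    s=load(n); W=cloud(s); I=s['image']; hsv=cv2.cvtColor(I,cv2.COLOR_RGB2HSV)
    c=I[r0:r1,c0:c1,::-1]; out.append(cv2.resize(c,(390,int(390*c.shape[0]/c.shape[1])),interpolation=cv2.INTER_CUBIC))
    box=np.zeros((420,560),np.uint8); box[r0:r1,c0:c1]=1
    for nm,lo,hi in (('blue',(100,120,50),(130,255,255)),('red',(170,120,60),(180,255,255)),('red0',(0,150,60),(5,255,255)),('orange',(6,130,60),(18,255,255)),('green',(50,80,40),(85,255,255))):
        m=cv2.inRange(hsv,lo,hi)*box
        k,l,st,ce=cv2.connectedComponentsWithStats(m)
        for i in range(1,k):
            if st[i,4]<15: continue
            p=W[l==i]; p=p[~np.isnan(p[:,0])]
            mr=cv2.minAreaRect(np.argwhere(l==i)[:,::-1].astype(np.float32))
            print(n,nm,st[i,4],ce[i].round(1),np.median(p,0).round(4),'z90',np.percentile(p[:,2],[5,50,95]).round(4),mr)
    # base plate by height
    Z=W[...,2]; m=((Z>.012)&(Z<.028)).astype(np.uint8)*box
    p=W[m>0][:,:2]; mr=cv2.minAreaRect((p*1000).astype(np.float32)); print(n,'plate',m.sum(),mr,cv2.boxPoints(mr).round().tolist())
    bench=W[(np.abs(Z)<.02)&(box==0)]; print('bench z',np.median(bench[:,2]))
h=max(o.shape[0] for o in out)
cv2.imwrite('pics/crop.png',np.hstack([cv2.copyMakeBorder(o,0,h-o.shape[0],0,0,0) for o in out]))
```

```text
scene blue 260 [219.  196.2] [ 0.3837 -0.0457  0.0146] z90 [0.0102 0.0146 0.0232] ((219.0, 196.0), (16.0, 18.0), 90.0)
scene blue 695 [279.1 204.7] [ 0.57   -0.0058  0.1045] z90 [0.1003 0.1045 0.116 ] ((279.48077392578125, 204.59613037109375), (31.77081298828125, 26.475677490234375), 11.309932708740234)
scene blue 73 [331.3 294.8] [ 0.8027 -0.086   0.0468] z90 [0.0059 0.0468 0.0611] ((332.04876708984375, 295.9390563964844), (9.995121002197266, 14.836507797241211), 38.65980911254883)
scene red0 85 [217.9 231.8] [ 0.5024 -0.1611  0.0999] z90 [0.095  0.0999 0.1042] ((217.75999450683594, 231.8199920654297), (4.600000381469727, 21.60000228881836), 36.86989212036133)
scene orange 33 [293.  242.2] [ 0.6422 -0.0363  0.0361] z90 [0.0293 0.0361 0.0396] ((293.0000305175781, 242.00003051757812), (5.656853675842285, 5.656853675842285), 45.0)
scene green 203 [284.7 180.8] [0.497  0.1037 0.0307] z90 [0.0264 0.0307 0.0876] ((285.0, 181.0), (14.0, 16.0), 90.0)
scene plate 5510 ((557.8424682617188, -29.053375244140625), (357.6757507324219, 410.2818603515625), 37.50004959106445) [[291.0, 25.0], [541.0, -301.0], [825.0, -83.0], [575.0, 243.0]]
bench z 0.0018473619761525395
top blue 559 [272.  214.3] [ 0.5655 -0.0037  0.1028] z90 [0.0957 0.1028 0.1142] ((272.0, 214.5), (25.0, 26.0), 90.0)
top red0 65 [323.3 235.1] [ 0.499  -0.159   0.1002] z90 [0.0927 0.1002 0.1044] ((323.5191955566406, 235.0961456298828), (3.530090093612671, 17.45433235168457), 78.69007110595703)
top green 105 [234.6 238.8] [0.4946 0.1185 0.027 ] z90 [0.0193 0.027  0.034 ] ((235.8000030517578, 238.90003967285156), (16.0, 13.000000953674316), 53.13010025024414)
top plate 4190 ((563.1283569335938, -18.27117919921875), (272.3699951171875, 414.121826171875), 3.8791584968566895) [[413.0, 179.0], [441.0, -234.0], [713.0, -216.0], [685.0, 198.0]]
bench z -0.0003995756031487385
```

View pics/crop.png

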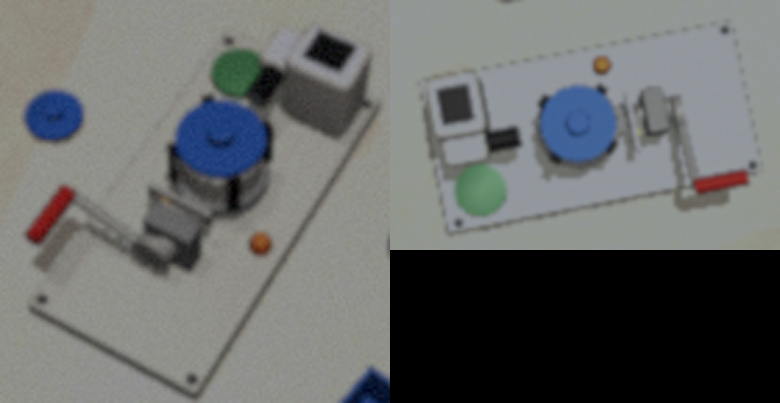

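The crop confirms the choice: the largest blue disc sits on the clipped dish at scene (279,205) and top (272,214). The red bar is at the lever's end.

Run:
```python
from h import *
from scipy.spatial.transform import Rotation as R
t=load('top');s=load('scene')
C=[ray(t,u,v,.02)[:2] for u,v in((215.8,198.7),(327,177.9),(337.8,229.2),(225.5,253.6))]
C=np.array(C);print(C.round(4).tolist())
print('sides',[np.linalg.norm(C[i]-C[(i+1)%4]).round(4) for i in range(4)])
y=(C[0]-C[1])+(C[3]-C[2]);print('yaw long',np.arctan2(-y[0],y[1])); x=(C[0]-C[3])+(C[1]-C[2]);print('yaw short',np.arctan2(x[1],x[0]))
yaw=np.arctan2(-y[0],y[1]); ey=np.array([-np.sin(yaw),np.cos(yaw)]); ex=np.array([np.cos(yaw),np.sin(yaw)])
print('origin from plate',C.mean(0)+.015*ey)
for n,S,uv,uvr in(('top',t,(272,214.3),(323.3,235.1)),('scene',s,(279.1,204.7),(217.9,231.8))):
    W=cloud(S); I=S['image'];hsv=cv2.cvtColor(I,cv2.COLOR_RGB2HSV)
    print(n,'lid',ray(S,*uv,.103),ray(S,*uvr,.097))
    m=cv2.inRange(hsv,(0,150,60),(5,255,255)); m2=np.zeros_like(m);u,v=map(int,uvr);m2[v-15:v+15,u-15:u+15]=m[v-15:v+15,u-15:u+15]
    p=np.array([ray(S,b,a,.097)[:2] for a,b in np.argwhere(m2)]);q=p-p.mean(0);d=np.linalg.svd(q)[2][0];pr=q@d;print('bar yaw',np.arctan2(-d[0],d[1]),'len',np.ptp(pr),'mean rel',(p.mean(0)))
    mb=cv2.inRange(hsv,(100,120,50),(130,255,255));l=cv2.connectedComponents(mb)[1]; u,v=map(int,uv);pp=W[l==l[v,u]];b=pp[pp[:,2]>.111];print('boss',b.mean(0),len(b), 'ellipse',cv2.fitEllipse(max(cv2.findContours((l==l[v,u]).astype(np.uint8),0,1)[0],key=len)))
print(R.from_quat(manip.sense()['tool_rot']).as_matrix().round(3))
```

```text
[[0.6266, 0.1749], [0.6867, -0.1856], [0.5198, -0.2153], [0.4495, 0.1464]]
sides [np.float64(0.3654), np.float64(0.1695), np.float64(0.3685), np.float64(0.1793)]
yaw long 0.17870031252093876
yaw short 0.16767105239703844
origin from plate [ 0.56797376 -0.00514737]
top lid [ 0.56559105 -0.00390057  0.103     ] [ 0.4988909  -0.15953722  0.097     ]
bar yaw 0.18184286060903684 len 0.05357511402601441 mean rel [ 0.49896418 -0.15947227]
boss [ 0.56752222 -0.00601681  0.11488119] 51 ellipse ((271.9801025390625, 214.29348754882812), (25.527921676635742, 26.149717330932617), 87.58053588867188)
scene lid [ 0.56814424 -0.00390844  0.103     ] [ 0.50104612 -0.16014593  0.097     ]
bar yaw -2.963841939934981 len 0.05799459773730073 mean rel [ 0.50112796 -0.16004611]
boss [ 0.56634141 -0.00405921  0.11608056] 72 ellipse ((279.13494873046875, 204.6702423095703), (26.085737228393555, 32.08160400390625), 88.55847930908203)
[[ 0.968  0.25  -0.   ]
 [ 0.25  -0.968  0.002]
 [ 0.    -0.002 -1.   ]]
```

drive_tool(plan=[[0,0,0,0,0,-8.57,-1],[0,0,0,0,0,-8.57,-1],[0,0,0,0,0,-8.57,-1],[0,0,0,0,0,-8.57,-1],[0,0,0,0,0,-8.57,-1],[0,0,0,0,0,-8.57,-1],[0,0,0,0,0,-8.57,-1],[0,0,0,0,0,-8.57,-1],[0,0,0,0,0,-8.57,-1],[0,0,0,0,0,-8.57,-1]], newtons=40)

```text
t: 1.1
tcp_pos: [0.1563, -0.6047, 0.2447]
tool_rot: [0.639, 0.769, 0.0, -0.0]
force: [0.4, 0.1, 0.8]
finger_gap: -0.002
gripper_force: 0.0
```

```bash
cat >> h.py <<'E'
from scipy.spatial.transform import Rotation as R
def to(p):
    s=manip.sense(); r=R.from_quat(s['tool_rot']); M=r.as_matrix()
    print('t',s['t'],'tcp',s['tcp_pos'].round(4),'F',s['force'].round(1),'gap',round(s['finger_gap'],2),'gf',round(s['gripper_force'],1))
    print('yaw of y',np.arctan2(M[1,1],M[0,1]).round(4),'tilt',M[:,2].round(4)); print('shift',(M.T@(np.array(p)-s['tcp_pos'])).round(4))
E
python3 -c "
from h import *
to([.567,-.0045,.2])"
```

```text
t 1.1 tcp [ 0.1563 -0.6047  0.2447] F [0.4 0.1 0.8] gap -0.0 gf 0.0
yaw of y 0.1839 tilt [-1.0e-04  1.4e-03 -1.0e+00]
shift [0.5149 0.5135 0.0455]
```

drive_tool(plan=[[0.02,0.02,0,0,0,0,-1],[0.03,0.03,0,0,0,0,-1],[0.03,0.03,0,0,0,0,-1],[0.03,0.03,0,0,0,0,-1],[0.03,0.03,0,0,0,0,-1],[0.03,0.03,0,0,0,0,-1],[0.03,0.03,0,0,0,0,-1],[0.03,0.03,0,0,0,0,-1],[0.03,0.03,0,0,0,0,-1],[0.03,0.03,0,0,0,0,-1]])

```text
t: 2.1
tcp_pos: [0.3911, -0.2667, 0.2451]
tool_rot: [0.642, 0.767, 0.0, -0.0]
force: [0.2, -0.2, -0.2]
finger_gap: -0.0
gripper_force: 0.0
```

drive_tool(plan=[[0.03,0.03,0,0,0,0,-1],[0.03,0.03,0,0,0,0,-1],[0.03,0.03,0,0,0,0,-1],[0.03,0.03,0,0,0,0,-1],[0.03,0.03,0,0,0,0,-1],[0.03,0.03,0,0,0,0,-1],[0.03,0.03,0,0,0,0,-1],[0.015,0.0135,0,0,0,0,-1],[0,0,0,0,0,0,-1],[0,0,0,0,0,0,-1]])

```text
t: 3.1
tcp_pos: [0.5701, -0.0073, 0.2448]
tool_rot: [0.641, 0.767, -0.001, -0.001]
force: [0.5, 0.6, 0.1]
finger_gap: 0.004
gripper_force: 0.0
```

```bash
python3 -c "
from h import *
to([.567,-.0045,.14])"
```

```text
t 3.1 tcp [ 0.5701 -0.0073  0.2448] F [0.5 0.6 0.1] gap 0.0 gf 0.0
yaw of y 0.179 tilt [-1.6e-03 -3.0e-04 -1.0e+00]
shift [ 0.0033 -0.0024  0.1048]
```

drive_tool(plan=[[0.003,-0.0025,0.02,0,0,0,-1],[0,0,0.03,0,0,0,-1],[0,0,0.03,0,0,0,-1],[0,0,0.02,0,0,0,-1],[0,0,0.004,0,0,0,-1],[0,0,0,0,0,0,-1]])

```text
t: 3.7
tcp_pos: [0.5669, -0.006, 0.1409]
tool_rot: [0.642, 0.767, -0.001, -0.001]
force: [0.2, -0.2, 0.6]
finger_gap: 0.002
gripper_force: 0.0
```

drive_tool(plan=[[0,0,0.003,0,0,0,-1],[0,0,0.003,0,0,0,-1],[0,0,0.002,0,0,0,-1],[0,0,0.002,0,0,0,-1],[0,0,0,0,0,0,-1]])

```text
t: 4.2
tcp_pos: [0.5676, -0.0048, 0.1313]
tool_rot: [0.641, 0.767, -0.0, -0.0]
force: [-0.2, 0.6, 0.4]
finger_gap: -0.001
gripper_force: 0.0
```

drive_tool(plan=[[0,0,0.002,0,0,0,-1],[0,0,0.002,0,0,0,-1],[0,0,0,0,0,0,-1]])

```text
t: 4.5
tcp_pos: [0.568, -0.0049, 0.1275]
tool_rot: [0.642, 0.767, 0.0, 0.0]
force: [0.4, -0.5, 1.3]
finger_gap: -0.002
gripper_force: 0.8
```

drive_tool(plan=[[0,0,0.002,0,0,0,-1],[0,0,0.001,0,0,0,-1],[0,0,0,0,0,0,-1]])

```text
t: 4.8
tcp_pos: [0.5683, -0.005, 0.1252]
tool_rot: [0.642, 0.767, 0.0, 0.001]
force: [-0.4, -0.1, 6.8]
finger_gap: 0.002
gripper_force: 3.3
```

drive_tool(plan=[[0,0,0.001,0,0,0,-1],[0,0,0.001,0,0,0,-1],[0,0,0.001,0,0,0,-1],[0,0,0,0,0,0,-1]])

```text
t: 5.2
tcp_pos: [0.5677, -0.0051, 0.1214]
tool_rot: [0.641, 0.767, -0.0, 0.0]
force: [-0.2, -0.5, 0.1]
finger_gap: 0.002
gripper_force: 0.4
```

drive_tool(plan=[[0,0,0.001,0,0,0,-1],[0,0,0.001,0,0,0,-1],[0,0,0,0,0,0,-1]])

```text
t: 5.5
tcp_pos: [0.5673, -0.0048, 0.1188]
tool_rot: [0.642, 0.767, -0.0, -0.001]
force: [-0.3, 0.2, -0.0]
finger_gap: -0.001
gripper_force: 0.0
```

drive_tool(plan=[[0,0,0.001,0,0,0,-1],[0,0,0.001,0,0,0,-1],[0,0,0,0,0,0,-1]])

```text
t: 5.8
tcp_pos: [0.5676, -0.0049, 0.1172]
tool_rot: [0.642, 0.767, -0.0, -0.0]
force: [-1.0, -1.2, -0.2]
finger_gap: -0.001
gripper_force: 0.0
```

drive_tool(plan=[[0,0,0.001,0,0,0,-1],[0,0,0.0005,0,0,0,-1],[0,0,0,0,0,0,-1]])

```text
t: 6.1
tcp_pos: [0.5677, -0.0048, 0.1169]
tool_rot: [0.641, 0.767, 0.0, 0.0]
force: [-2.2, 0.2, 7.0]
finger_gap: 0.002
gripper_force: 3.6
```

```bash
python3 -c "
from h import *
to([.567,-.0045,.117])"
```

```text
t 6.1 tcp [ 0.5677 -0.0048  0.1169] F [-2.2  0.2  7. ] gap 0.0 gf 3.6
yaw of y 0.1779 tilt [ 3.e-04 -0.e+00 -1.e+00]
shift [ 0.0005 -0.0007 -0.0001]
```

Tip height is about 103 mm, which matches a seated boss. I'll press firmly, retreat and look.

drive_tool(plan=[[0,0,0.001,0,0,0,-1],[0,0,0.0005,0,0,0,-1],[0,0,0,0,0,0,-1],[0,0,0,0,0,0,-1]])

```text
t: 6.5
tcp_pos: [0.5678, -0.0048, 0.1166]
tool_rot: [0.641, 0.767, 0.0, 0.0]
force: [-3.5, 0.2, 15.3]
finger_gap: -0.001
gripper_force: 7.5
```

drive_tool(plan=[[0,0,-0.01,0,0,0,-1],[0,0,-0.04,0,0,0,-1],[0,0,-0.04,0,0,0,-1],[-0.04,-0.02,0,0,0,0,-1],[-0.04,-0.02,0,0,0,0,1],[-0.04,-0.02,0,0,0,0,1],[-0.02,-0.033,0,0,0,0,1],[0,0,0,0,0,0,1]])

```text
t: 7.3
tcp_pos: [0.498, -0.1618, 0.2041]
tool_rot: [0.643, 0.765, -0.001, -0.001]
force: [0.8, 0.2, 0.2]
finger_gap: 0.678
gripper_force: 0.0
```

Run:
```python
from h import *
ims=[]
for n,(r0,r1,c0,c1),uv in (('scene',(155,300,200,340),(279,205)),('top',(170,260,205,345),(272,214))):
    s=snap(n); W=cloud(s); I=s['image']; hsv=cv2.cvtColor(I,cv2.COLOR_RGB2HSV)
    c=I[r0:r1,c0:c1,::-1]; ims.append(cv2.resize(c,(390,int(390*c.shape[0]/c.shape[1])),interpolation=cv2.INTER_CUBIC))
    l=cv2.connectedComponents(cv2.inRange(hsv,(100,120,50),(130,255,255)))[1]
    v,u=np.mgrid[:420,:560]; m=(l>0)&(np.hypot(u-uv[0],v-uv[1])<18)
    p=W[m]; r=np.hypot(p[:,0]-.567,p[:,1]+.0045); d=p[(r>.016)&(r<.036)]
    A=np.c_[d[:,:2]-[.567,-.0045],np.ones(len(d))]; k=np.linalg.lstsq(A,d[:,2],rcond=None)[0]; print(n,m.sum(),'slopes,z',k.round(4),'boss z',np.median(p[r<.009,2]))
    yaw=.178;o=np.array([.567,-.0045]);ex=np.array([np.cos(yaw),np.sin(yaw)]);ey=np.array([-ex[1],ex[0]])
g=o-.0932*ex-.143*ey; print('grip',g); to([*g,.096]); up=o-.143*ey; print('upright',up)
h=max(o.shape[0] for o in ims)
cv2.imwrite('pics/crop2.png',np.hstack([cv2.copyMakeBorder(o,0,h-o.shape[0],0,0,0) for o in ims]))
```

```text
scene 701 slopes,z [0.0026 0.0008 0.0926] boss z 0.10450613205330694
top 551 slopes,z [-0.0135 -0.0121  0.09  ] boss z 0.10250921655855016
grip [ 0.50059238 -0.1617427 ]
t 7.4 tcp [ 0.5006 -0.1597  0.2044] F [0.9 0.2 0.6] gap 0.85 gf 0.0
yaw of y 0.1754 tilt [ 2.e-04  4.e-04 -1.e+00]
shift [-0.002  -0.0004  0.1084]
upright [ 0.5923198  -0.14524057]
```

View pics/crop2.png

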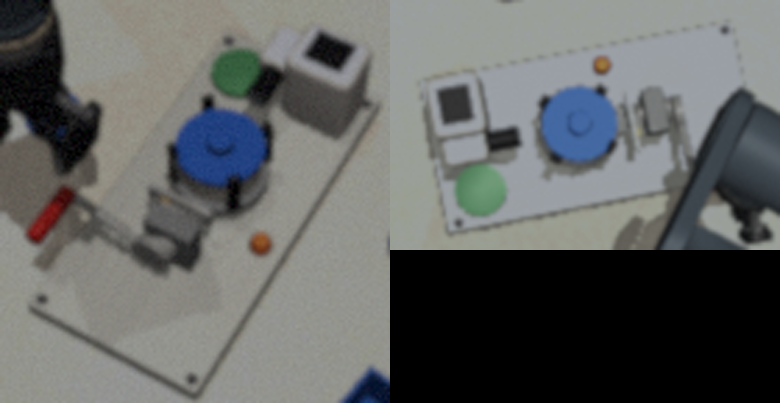

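The view shows the lid seated and level, with disc top at 91 mm, boss at 103 mm and clip tops standing above the lid edge at crop (238,185), (208,103), (172,155) and (268,130). Next is the lever bar.

drive_tool(plan=[[-0.002,0,0.03,0,0,0,1],[0,0,0.03,0,0,0,1],[0,0,0.03,0,0,0,1],[0,0,0.02,0,0,0,1],[0,0,0.0085,0,0,0,1],[0,0,0,0,0,0,1],[0,0,0,0,0,0,1]])

```text
t: 8.1
tcp_pos: [0.5022, -0.1609, 0.0864]
tool_rot: [0.641, 0.767, 0.0, 0.001]
force: [0.0, 0.1, -0.5]
finger_gap: 1.002
gripper_force: 0.0
```

drive_tool(plan=[[0,0,0,0,0,0,-1],[0,0,0,0,0,0,-1],[0,0,0,0,0,0,-1],[0,0,0,0,0,0,-1],[0,0,0,0,0,0,-1],[0,0,0,0,0,0,-1],[0,0,0,0,0,0,-1],[0,0,0,0,0,0,-1]], newtons=30)

```text
t: 8.9
tcp_pos: [0.5001, -0.1614, 0.086]
tool_rot: [0.641, 0.767, -0.001, -0.001]
force: [-3.9, -2.9, 4.7]
finger_gap: 0.196
gripper_force: 30.2
```

Run:
```python
from h import *
to([.5006,-.1617,.086])
a=np.linspace(0,1.2,13); y=.1*(np.sin(1.2)-np.sin(1.2-a)); z=.1*(np.cos(1.2-a)-np.cos(1.2)); print(np.c_[np.diff(y),-np.diff(z)].round(4).tolist())
s=snap('scene'); c=s['image'][170:290,180:320,::-1]; cv2.imwrite('pics/crop3.png',cv2.resize(c,(560,480),interpolation=cv2.INTER_CUBIC))
```

```text
t 8.9 tcp [ 0.5001 -0.1614  0.086 ] F [-3.9 -2.9  4.7] gap 0.2 gf 30.2
yaw of y 0.1784 tilt [-2.3e-03 -1.0e-04 -1.0e+00]
shift [-0.0004  0.0004  0.    ]
[[0.0041, -0.0091], [0.005, -0.0087], [0.0058, -0.0081], [0.0066, -0.0075], [0.0073, -0.0068], [0.008, -0.006], [0.0085, -0.0052], [0.009, -0.0043], [0.0094, -0.0034], [0.0097, -0.0025], [0.0099, -0.0015], [0.01, -0.0005]]
```

View pics/crop3.png

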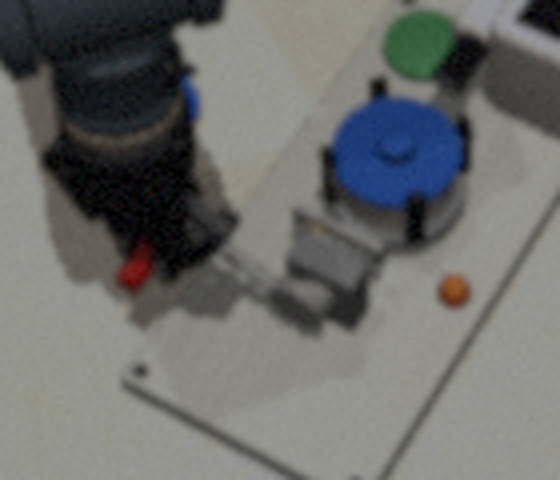

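The bar is in the fingers: the red free end shows at crop (137,265), and the gap of about 17 mm matches the bar. I'll swing along the 100 mm arc.

drive_tool(plan=[[0,0.004,-0.009,0,0,0,-1],[0,0.005,-0.0087,0,0,0,-1],[0,0.0059,-0.0081,0,0,0,-1],[0,0.0066,-0.0075,0,0,0,-1],[0,0.0073,-0.0068,0,0,0,-1],[0,0.008,-0.006,0,0,0,-1],[0,0,0,0,0,0,-1]])

```text
t: 9.65
tcp_pos: [0.5311, -0.1559, 0.133]
tool_rot: [0.64, 0.768, -0.005, -0.005]
force: [-18.5, -8.6, 16.2]
finger_gap: 0.199
gripper_force: 29.7
```

drive_tool(plan=[[0,0.0085,-0.0052,0,0,0,-1],[0,0.009,-0.0043,0,0,0,-1],[0,0.0094,-0.0034,0,0,0,-1],[0,0.0097,-0.0025,0,0,0,-1],[0,0.0099,-0.0015,0,0,0,-1],[0,0.01,-0.0005,0,0,0,-1],[0,0,0,0,0,0,-1],[0,0,0,0,0,0,-1]])

```text
t: 10.45
tcp_pos: [0.592, -0.1448, 0.1497]
tool_rot: [0.641, 0.767, -0.001, -0.001]
force: [-3.6, -1.8, 6.0]
finger_gap: 0.2
gripper_force: 31.8
```

Run:
```python
from h import *
to([.5923,-.1452,.150])
ims=[]
for n,(r0,r1,c0,c1),uv in (('scene',(155,300,200,340),(282,198)),('top',(170,260,205,345),(272,214))):
    s=snap(n); W=cloud(s); I=s['image']; hsv=cv2.cvtColor(I,cv2.COLOR_RGB2HSV)
    c=I[r0:r1,c0:c1,::-1]; ims.append(cv2.resize(c,(390,int(390*c.shape[0]/c.shape[1])),interpolation=cv2.INTER_CUBIC))
    b=cv2.inRange(hsv,(100,120,50),(130,255,255))>0
    v,u=np.mgrid[:420,:560]; m=b&(np.hypot(u-uv[0],v-uv[1])<20)
    p=W[m]; r=np.hypot(p[:,0]-.567,p[:,1]+.0045); d=p[(r>.016)&(r<.036)]
    print(n,m.sum(),'disc z',np.median(d[:,2]),'boss',np.median(p[r<.009,2]))
    rd=(cv2.inRange(hsv,(0,130,50),(6,255,255))>0); rd[:r0]=0;rd[r1:]=0;rd[:,:c0]=0;rd[:,c1:]=0
    q=W[rd]; ex=np.array([np.cos(.178),np.sin(.178)]);ey=np.array([-ex[1],ex[0]]); q2=q[:,:2]-[.567,-.0045]
    if len(q): print('red',len(q),'x,y,z',np.median(q2@ex),np.median(q2@ey),np.median(q[:,2]))
h=max(o.shape[0] for o in ims)
cv2.imwrite('pics/crop4.png',np.hstack([cv2.copyMakeBorder(o,0,h-o.shape[0],0,0,0) for o in ims]))
```

```text
t 10.45 tcp [ 0.592  -0.1448  0.1497] F [-3.6 -1.8  6. ] gap 0.2 gf 31.8
yaw of y 0.1782 tilt [-2.4e-03 -2.0e-04 -1.0e+00]
shift [-0.0004  0.0002 -0.0003]
scene 660 disc z 0.10662984182858337 boss 0.11894457756648547
red 59 x,y,z 0.000620127636544545 -0.1618186721224568 0.16271760914744116
top 567 disc z 0.10460363791852867 boss 0.11601061711580873
red 6 x,y,z -0.0032846211519286313 -0.11560196848433911 0.16543281217793027
```

View pics/crop4.png

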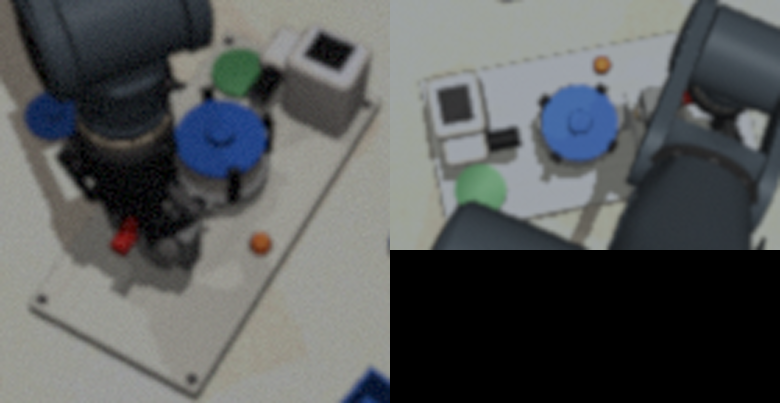

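The lid is level at +14 mm lift, and the bar is within 1 mm of directly above the pivot at about 155 mm. The red free end shows at crop (125,237), and the green and orange bystanders are unmoved. I'm handing in.

```bash
python3 -c "
from station import manip
print(manip.sign_off())"
```

```text
the job is handed in; nothing more can be done
None
```

The lid is snapped under all four clips and level on the rim, and the gripper is holding the lever upright at full lift (about 14 mm measured); the job is handed in, with no verdict returned.

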